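# Open a dead centrifuge with its release key

### The job

The bench centrifuge has lost power and its lid is still locked. Take the release key from its stand, push its rod down through the slot in the front deck of the centrifuge to press the hidden latch tab until the lid springs open, then hang the key back in the notch of its stand, leaving the lid open and the things standing about undisturbed.

Things in the scene. Friction and masses are not known exactly. Their poses are not given: they have to be found in the camera images.
- centrifuge: White bench centrifuge, 210 (x) x 180 (y) x 110 mm to its deck, fixed to the bench; origin at the centre of its underside, x from its front (display and knob) to its back, z up. The hinged lid covers the back two thirds of its top; the front third is a flat deck with a slot.
- slot (a point): Middle of the slot's mouth in the flat front deck of the centrifuge, 110 mm above the bench; x to the centrifuge's back, z up. The slot is 15 mm (x) by 28 mm (y) through an 8 mm deck, with a thin grey bezel. The lid's front edge lies 27 mm behind it and rises up and back as the lid opens.
- tab (a point): Middle of the upper face of the hidden steel latch tab, 36 mm square, 39 mm straight below the slot's mouth. Pressing it about 5 to 6 mm down frees the lid; its spring gives about 2.5 N at first, 5 N when the lid comes free; hard stop at about 10 mm. It springs back when let go.
- latch (a joint): Turn of the hidden latch rocker, rad: 0 at rest, grows as the tab is pressed; the lid comes free at about 0.2; stop at 0.4. The tab goes down about 2.5 mm per 0.1 rad.
- lid (a joint): Opening of the centrifuge's lid (white, 145 x 172 x 14 mm, round window), hinged at its back edge, rad: about 0 locked, about 1.1 to 1.2 open. Once free it rises by itself in 1 to 2 s and stays up.
- lid_edge (a point): Middle of the lid's front edge, 120 mm above the bench when shut.
- key_grip (a point): Centre of the black grip of the loose release key (50 to 100 g). The grip is 16 mm thick (x), 56 mm long (y), 45 mm high (z); below it hangs a steel rod, 9 mm in diameter, 105 mm long, along -z. On the stand the grip lies across the notch, rod down, and lifts straight up.
- key_tip (a point): End of the key's rod, 127.5 mm below the centre of the grip along the key's -z; axes as key_grip.
- stand: Plain aluminium key stand fixed to the bench: 62 x 62 mm foot, a post at the back, and on top (135 mm high) a shelf 64 mm wide (y) with a notch 22 mm wide, open to the stand's front (-x). Origin at the centre of its underside, x to its back, z up.
- notch (a point): Point on the stand's shelf top (135 mm up) where the rod's axis hangs, midway across the notch; the notch ends 18 mm behind it; x to the stand's back, z up. A key hung properly has its grip's centre 22.5 mm above this point, its grip's length along y, its rod down through the notch.
- beaker_100: Bystander: glass beaker, 56 x 56 x 69 mm, origin at the centre of its underside.
- wash_bottle: Bystander: white wash bottle with blue cap, 65 x 84 x 183 mm, origin at the centre of its underside.
- pipette_bulb: Bystander: red rubber pipette bulb, 57 x 75 x 80 mm, origin at the centre of its underside.

How it is judged (in metres and radians):
On the way, in this order (a step that is already met when the one before it is completed fails the run):
1. the rod's tip, inside the slot and more than 35 mm below its mouth, presses the latch tab (z of key_tip in the frame of slot below -0.035 m and horizontal distance between key_tip and slot below 0.025 m and value of joint latch above 0.1 rad).
2. the lid has sprung open by more than 0.8 rad (value of joint lid above 0.8 rad), for 0.2 s.
At the end, for the whole second after the job is handed in: The lid stands open (more than 0.8 rad) and still, and the key hangs in its stand: grip within 20 mm of the notch point sideways and 16 to 29 mm above it, within 0.2 rad of upright, its length across the notch within 0.5 rad (value of joint lid above 0.8 rad and horizontal distance between key_grip and notch below 0.02 m and z of key_grip in the frame of notch between 0.016 and 0.029 m and angle between key_grip's own z axis and vertical below 0.2 rad and angle between the y axis of key_grip and the y axis of notch, either way round below 0.5 rad and velocity of joint lid below 0.1 rad/s); the robot touches nothing.
It fails at once if a bystander (beaker, wash bottle or pipette bulb) is moved by more than 30 mm or tipped by more than 0.5 rad (distance of any of beaker_100, wash_bottle, pipette_bulb from where it was at the start of the episode above 0.03 m or angle between any of beaker_100, wash_bottle, pipette_bulb's own z axis and vertical above 0.5 rad).
It also fails if it takes over 53 s, if anything falls off the work surface, if the arm or the gripper's body presses on something with over 40 N, if the wrist force passes 120 N, or if a joint passes its speed limit or range.

### The arm

A 7-joint arm with a two-finger parallel gripper is mounted at the origin on a cart in front of the work surface, level with it; the furniture and walls round the work are solid. World frame = base frame: x ahead of the robot, y to its left, z up, the work surface at z = 0. Lengths are in mm, angles in rad, forces in N, time in s.
With the tool pointing down it reaches from about 425 to 950 mm from the base axis. Payload 16.7 kg.
Tool frame: the origin (TCP) lies midway between the tips of the shut fingers; the grasp point (between the pads) lies 19 mm behind it; z points along the fingers, y is the line along which they close (so a half turn about z gives the same grasp; the last joint's range is limited). The gripper opens to 94 mm and grips with 3 to 60 N. Pads are 16 mm wide; open, the fingers measure 119 mm over their backs; the gripper's body (75 mm by 177 mm) begins 78 mm behind the grasp point.
Start: joints at [-1.369, 0.426, 0.074, 1.606, -0.034, 1.111, -0.067], TCP at [231.965, 633.851, 205.467] pointing down, gripper open.
Joint ranges: [-2.85, 2.85], [-0.5, 2.14], [-1.23, 1.37], [0.21, 2.46], [-1.02, 4.16], [0.16, 2.05], [-2.73, 2.73]. Speed limits (rad/s): [1.89, 1.89, 2.39, 2.39, 3.01, 3.01, 3.01].

### API

Orientations are given as a unit quaternion [x, y, z, w].
In Python, from plant import bot gives the robot as it stands.
- The arm moves only by the tool jog_arm, never from a script. Its argument "plan" is a list of rows, each a list of 7 numbers: the gripper command: -1 is fully open, 1 is shut, values between are in proportion, then the shift along the tool's x, y, z normalised to -1 to 1, where 1 is 800 mm, then the turn, a rotation vector about the tool's x, y, z normalised to -1 to 1, where 1 is 90 degrees. A call has 1 to 5 rows; each row shifts and turns the commanded pose from where the row before left it, along the tool's axes as they then stand; what a row does not reach is not made up. A row lasts 1/12 s, in which the tool goes at most 41.7 mm and 7.16 degrees, less where a joint would pass 70% of its speed; a pose out of reach is approached as far as the arm can. A call with a number of a shift or a turn outside -1 to 1 is refused whole. A call with a gripper value outside its range is refused whole. The fingers move at their own pace and stop on an object; "force" is the grip in N (left out, the last holds). Time passes only in rows, so rows that do not move let the fingers close. It gives the time, the measured TCP pose, the force, the opening and the grip force at its end, in the units of the state.
- bot.state(): the state, without advancing time (a new reading comes with each control period).
- bot.get_image(name): name is "side" or "top"; returns the picture (400x640x3 uint8, red, green, blue); there is no depth.
- bot.camera_params(name): a dict with "K" (3x3 intrinsics, pixels), "xyz" and "orientation" of the camera in the world. Camera axes: x right, y up, looking along -z (the intrinsics and any distortion apply to the point x, -y, -z); pixel columns grow to the right and rows downward; lengths in mm; the calibration is good to about 2 mm. A picture is of the moment at which its call begins. camera_params takes no time and is no camera call.
- bot.hand_in(): hands the job in; it is judged then, once.
The state is a dict: "time": time; "q": joint angles; "joint_velocities": joint speeds; "tau": joint torques, N m; "ee_pos": TCP position; "tcp_rot": TCP orientation; "force": force on the tool from outside, world axes, zero at the start; "torque": the same for the moment, N m; "gripper_width": finger opening in mm; "gripper_force": force on a finger pad.
Only numpy, scipy, OpenCV 4.12 (cv2) and the standard library are available. Lean on these libraries where they do the work, as an engineer would, in place of code of your own. Each camera call takes 0.05 s, during which the arm holds its last target. There are 200 camera calls.

## Working session

There is one attempt and no reset: what is moved stays moved. The work goes in short steps, Python scripts to look and compute and a tool call to move; the robot and the scene stay as the last step left them, time stands still between calls to the robot, and variables do not carry over. Pictures are saved under pics/ and viewed, at most 12 in all, crops included, and the job is handed in when it is done.

Besides the shell and the picture viewer there is one more tool, called after ">>>" as name(argument=value, ...), one argument or row to a line, values as JSON. jog_arm: Moves the arm, as the interface text tells. Its arguments: {"type":"object","properties":{"plan":{"type":"array","items":{"type":"array","items":{"type":"number","minimum":-1,"maximum":1}}},"force":{"type":"number"}},"required":["plan"]}

```bash
mkdir -p pics; ls; python3 - <<'E'
from plant import bot
import cv2,numpy as np
for n in("side","top"):
    im=bot.get_image(n); cv2.imwrite(f"pics/{n}0.png",im[:,:,::-1])
    p=bot.camera_params(n); print(n,p)
s=bot.state(); print(s)
E
```

```text
pics
side {'K': array([[517.98460325,   0.        , 307.64430284],
       [  0.        , 517.98460325, 203.40117909],
       [  0.        ,   0.        ,   1.        ]]), 'xyz': array([ 217.45875934, -592.0949119 ,  915.78992432]), 'orientation': array([ 0.40172557, -0.07666083, -0.15897804,  0.89859093])}
top {'K': array([[434.66647323,   0.        , 323.97660702],
       [  0.        , 434.66647323, 197.37316994],
       [  0.        ,   0.        ,   1.        ]]), 'xyz': array([ 317.10646064,  262.38568763, 1106.29688951]), 'orientation': array([-0.08230729,  0.08083066,  0.70370249, -0.70106684])}
{'time': 0.1, 'q': array([-1.36947379,  0.42664743,  0.07388735,  1.60654202, -0.03410524,
        1.11079857, -0.06710273]), 'joint_velocities': array([ 7.08901984e-05,  4.34819495e-05, -5.42189392e-04, -2.65837359e-03,
       -2.92268620e-04,  1.61302393e-03, -1.47212661e-03]), 'tau': array([ 6.33277494e-03, -9.37457728e+01,  3.67666729e+00, -4.55046701e+01,
       -4.84959525e-02,  1.67956506e-02,  6.35594438e-05]), 'ee_pos': array([231.88699088, 633.4983273 , 204.86180156]), 'tcp_rot': array([ 1.74546529e-01,  9.84648763e-01, -5.64786537e-04, -5.57261727e-05]), 'force': array([0.89591134, 0.2292884 , 0.37263377]), 'torque': array([-0.01626708, -0.03845038, -0.00340963]), 'gripper_force': 0.0, 'gripper_width': 94.18995315705185}
```

View pics/side0.png

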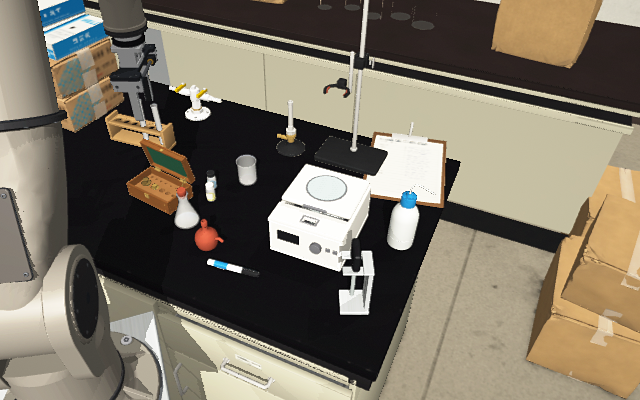

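View pics/top0.png

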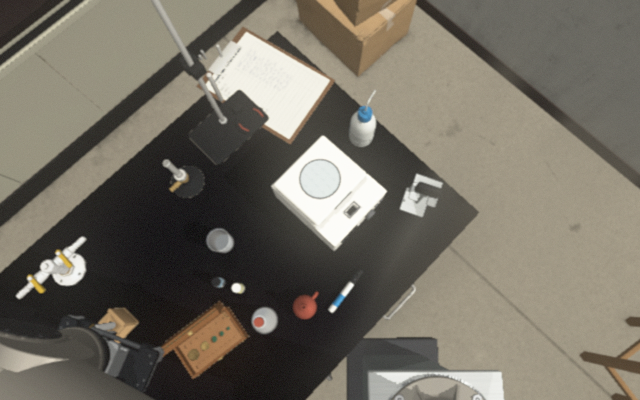

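Side view: centrifuge at about (320,215) with its slot near (311,219), and the key with its black grip near (355,253) on the stand. Top view: slot near (352,209), stand near (420,195). The wash bottle is behind the stand. Next I'll enlarge these areas.

```bash
cat > h.py <<'E'
import numpy as np,cv2
from plant import bot
from scipy.spatial.transform import Rotation as R
def ray(n,uv):
    p=bot.camera_params(n);K=p["K"]
    d=np.linalg.inv(K)@[uv[0],uv[1],1.]
    return np.array(p["xyz"]),R.from_quat(p["orientation"]).as_matrix()@(d*[1,-1,-1])
def onz(n,uv,z):
    o,d=ray(n,uv); return o+d*(z-o[2])/d[2]
def tri(a,b):
    o1,d1=ray("side",a);o2,d2=ray("top",b)
    s=np.linalg.lstsq(np.c_[d1,-d2],o2-o1,rcond=None)[0]
    p,q=o1+s[0]*d1,o2+s[1]*d2; return (p+q)/2,np.linalg.norm(p-q)
def proj(n,P):
    p=bot.camera_params(n)
    c=R.from_quat(p["orientation"]).as_matrix().T@(np.asarray(P,float)-p["xyz"])*[1,-1,-1]
    return (p["K"]@(c/c[2]))[:2]
E
python3 - <<'E'
import cv2,numpy as np
a=cv2.imread("pics/side0.png")[160:325,260:380];b=cv2.imread("pics/top0.png")[130:250,265:450]
a=cv2.resize(a,None,fx=3.6,fy=3.6,interpolation=cv2.INTER_CUBIC)
b=cv2.resize(b,None,fx=4,fy=4,interpolation=cv2.INTER_CUBIC)
cv2.imwrite("pics/cs.png",a);cv2.imwrite("pics/ct.png",b)
E
```

```text
(no output)
```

View pics/cs.png

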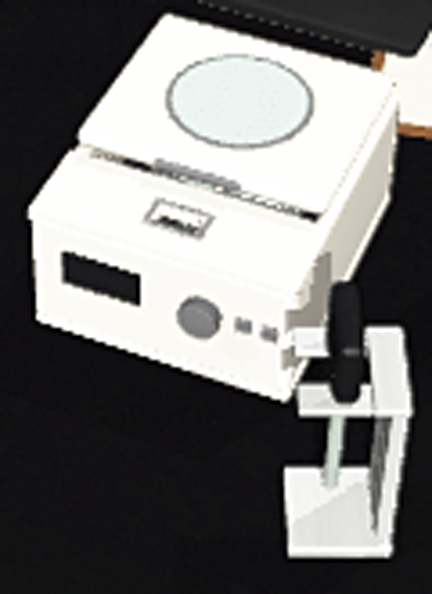

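View pics/ct.png

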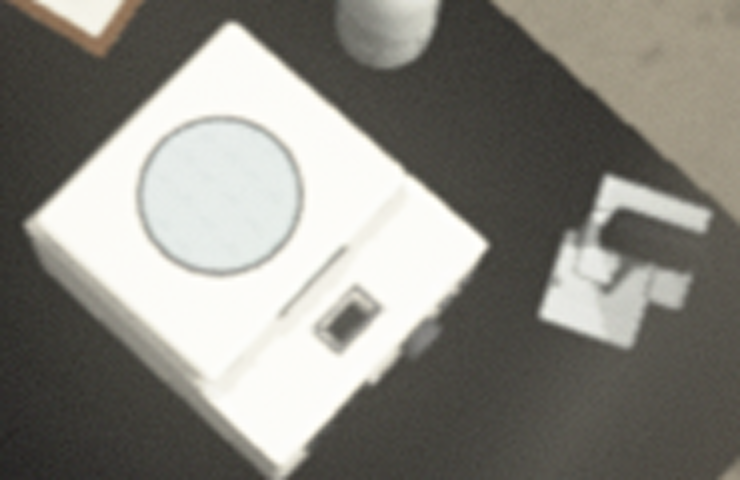

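The crops show: slot centre at side (310,220.5) and top (352,210). The stand shelf's notch opens to the left in the side view, and the black grip lies across it. In the top view the grip runs from (416,187) to (438,194).

```bash
python3 - <<'E'
from h import *
np.set_printoptions(precision=1,suppress=True)
T=lambda x,y:((x-1.5)/4+265,(y-1.5)/4+130)
S=lambda x,y:((x-1.3)/3.6+260,(y-1.3)/3.6+160)
print("slot",onz("side",S(180,218),110),onz("top",T(348,320),110),tri(S(180,218),T(348,320)))
f=[onz("top",T(*c),110) for c in((280,478),(490,245))];print("front",f, np.linalg.norm(f[1]-f[0]),np.degrees(np.arctan2(*(f[1]-f[0])[1::-1])))
fs=[onz("side",S(*c),110) for c in((30,212),(302,283))];print("front side",fs)
for c in((605,180),(712,212),(705,233),(580,278),(612,290),(648,300),(686,310)): print("shelf top",c,onz("top",T(*c),135))
for c in((298,385),(412,412),(408,328),(298,332)): print("shelf side",c,onz("side",S(*c),135))
for c in((570,232),(540,318),(632,348)): print("foot",onz("top",T(*c),6))
for c in((285,468),(290,556),(392,556)): print("foot side",onz("side",S(*c),3))
for n,o in(("side",(335,365,232,275)),("top",(405,445,178,212))):
    im=cv2.imread(f"pics/{n}0.png");x0,x1,y0,y1=o
    g=cv2.cvtColor(im,cv2.COLOR_BGR2GRAY)[y0:y1,x0:x1]
    print(n);print("\n".join(" ".join(f"{v:3d}" for v in r) for r in g))
E
```

```text
slot [523.4 197.7 110. ] [522.  199.5 110. ] (array([523.2, 199.3, 108.4]), np.float64(1.675028047656969))
front [array([429.8, 240.1, 110. ]), array([566.8, 114.8, 110. ])] 185.65626718113134 -42.42798143581763
front side [array([436.6, 234.6, 110. ]), array([572.9, 119.5, 110. ])]
shelf top (605, 180) [599.2  50.4 135. ]
shelf top (712, 212) [579.7 -10.5 135. ]
shelf top (705, 233) [567.2  -5.6 135. ]
shelf top (580, 278) [540.9  67.7 135. ]
shelf top (612, 290) [533.8  49.7 135. ]
shelf top (648, 300) [527.8  29.5 135. ]
shelf top (686, 310) [521.9   8.2 135. ]
shelf side (298, 385) [528.5  25.5 135. ]
shelf side (412, 412) [579.5 -13.6 135. ]
shelf side (408, 328) [604.7  43.8 135. ]
shelf side (298, 332) [544.3  62.2 135. ]
foot [601.5  46.9   6. ]
foot [544.2  69.    6. ]
foot [524.3  10.7   6. ]
foot side [546.7  70.    3. ]
foot side [523.7   7.9   3. ]
foot side [580.7 -12.7   3. ]
side
254 254 254 254 254 254 254 254 254 255 255 255 187 140 144 147 143 200 202 200 198 196 198 254 174  40   9  14  17  18
254 254 254 254 254 254 254 254 254 254 255 250 213 154 146 146 141 199
[... 9712 characters left out ...]
  92 100 107 113 112  98  86  84  85  81  85  86  88  84  84
230 232 230 231 229 229 230 230 228 223 210 203 203 200 197 198 197 199 199 193 158 107  84  87  88  85  87  88  86  85  85  89  83  85  85  84  82  85  85  86
233 230 231 230 231 230 230 228 229 226 218 205 201 202 202 200 200 198 192 178 139  97  87  84  86  84  89  87  85  85  86  86  85  84  86  83  84  83  84  85
217 224 230 229 230 230 229 228 229 227 218 208 203 201 203 202 198 200 194 164 115  91  88  86  84  86  85  85  89  86  86  87  85  85  85  85  83  83  84  83
148 173 201 216 227 228 231 228 229 227 216 206 202 202 199 200 200 199 195 158 106  86  88  89  87  85  87  85  85  88  84  84  85  82  83  83  81  85  85  84
```

```bash
python3 - <<'E'
from h import *
np.set_printoptions(precision=1,suppress=True)
S=lambda x,y:((x-1.3)/3.6+260,(y-1.3)/3.6+160)
g=onz("side",(355.5,254.5),157.5);t=onz("side",S(331,486),30)
print("grip",g,"tip",t)
a=np.radians(-20.5);M=np.array([[np.cos(a),-np.sin(a),0],[np.sin(a),np.cos(a),0],[0,0,1]])
for c in (g,t): print("in stand frame rel foot centre",M.T@(c-[563,28,0]))
c=M@[0,0,0]+[g[0],g[1],157.5]
P=[c+M@np.array([i*8,j*28,k*22.5]) for i in(-1,1) for j in(-1,1) for k in(-1,1)]
for n in("side","top"):
    q=np.array([proj(n,p) for p in P]);print(n,q.min(0),q.max(0))
s=bot.state();print(R.from_quat(s["tcp_rot"]).as_matrix(),s["ee_pos"])
E
```

```text
grip [556.5  28.  157.5] tip [557.5  28.5  30. ]
in stand frame rel foot centre [ -6.1  -2.2 157.5]
in stand frame rel foot centre [-5.4 -1.5 30. ]
side [349.9 236.4] [361.5 272.8]
top [413.9 180. ] [444.5 199.7]
[[-0.9  0.3 -0. ]
 [ 0.3  0.9 -0. ]
 [-0.  -0.  -1. ]] [231.9 633.5 204.9]
```

>>> jog_arm(
  plan=[
    [-1,0,0,-0.045,0,0,0],
    [-1,0,0,-0.045,0,0,0],
    [-1,-0.032,-0.0285,-0.035,0,0,0.077],
    [-1,0,0,0,0,0,0.077],
    [-1,0,0,0,0,0,0.077],
  ],
)

```text
time: 0.52
ee_pos: [248.9, 604.8, 306.0]
tcp_rot: [0.353, 0.936, 0.002, -0.0]
force: [-0.3, -0.0, -1.3]
gripper_width: 93.7
gripper_force: 0.0
```

>>> jog_arm(
  plan=[
    [-1,0,0,0,0,0,0.077],
    [-1,0,0,0,0,0,0.077],
    [-1,0,0,0,0,0,0.077],
    [-1,0,0,0,0,0,0.077],
    [-1,0,0,0,0,0,0.077],
  ],
)

```text
time: 0.93
ee_pos: [247.2, 605.2, 303.5]
tcp_rot: [0.615, 0.789, -0.0, 0.0]
force: [-0.2, 0.1, 0.5]
gripper_width: 94.2
gripper_force: 0.0
```

>>> jog_arm(
  plan=[
    [-1,0,0,0,0,0,0.077],
    [-1,0,0,0,0,0,0.077],
    [-1,0,0,0,0,0,0.077],
    [-1,0,0,0,0,0,0.077],
    [-1,0,0,0,0,0,0.077],
  ],
)

```text
time: 1.35
ee_pos: [247.1, 605.3, 303.5]
tcp_rot: [0.822, 0.57, -0.0, 0.0]
force: [-0.2, -1.2, -0.2]
gripper_width: 94.0
gripper_force: 0.0
```

>>> jog_arm(
  plan=[
    [-1,-0.027,0.0308,0,0,0,0],
    [-1,-0.027,0.0308,0,0,0,0],
    [-1,-0.027,0.0308,0,0,0,0],
    [-1,-0.027,0.0308,0,0,0,0],
    [-1,-0.027,0.0308,0,0,0,0],
  ],
)

```text
time: 1.77
ee_pos: [325.9, 459.9, 303.5]
tcp_rot: [0.82, 0.572, -0.0, 0.0]
force: [0.2, -0.8, 0.4]
gripper_width: 94.3
gripper_force: 0.0
```

>>> jog_arm(
  plan=[
    [-1,-0.027,0.0308,0,0,0,0],
    [-1,-0.027,0.0308,0,0,0,0],
    [-1,-0.027,0.0308,0,0,0,0],
    [-1,-0.027,0.0308,0,0,0,0],
    [-1,-0.027,0.0308,0,0,0,0],
  ],
)

```text
time: 2.18
ee_pos: [404.3, 316.0, 303.7]
tcp_rot: [0.82, 0.572, -0.0, -0.0]
force: [1.1, 0.1, -0.4]
gripper_width: 94.1
gripper_force: 0.0
```

>>> jog_arm(
  plan=[
    [-1,-0.027,0.0308,0,0,0,0],
    [-1,-0.027,0.0308,0,0,0,0],
    [-1,-0.027,0.0308,0,0,0,0],
    [-1,-0.027,0.0308,0,0,0,0],
    [-1,-0.027,0.0308,0,0,0,0],
  ],
)

```text
time: 2.6
ee_pos: [482.6, 172.1, 303.8]
tcp_rot: [0.82, 0.572, 0.0, -0.0]
force: [1.0, 0.2, -0.1]
gripper_width: 94.1
gripper_force: 0.0
```

>>> jog_arm(
  plan=[
    [-1,-0.027,0.0308,0,0,0,0],
    [-1,-0.027,0.0308,0,0,0,0],
    [-1,-0.027,0.0308,0,0,0,0],
    [-1,-0.027,0.0308,0,0,0,0],
    [-1,-0.027,0.0308,0,0,0,0],
  ],
)

```text
time: 3.02
ee_pos: [561.0, 28.4, 303.8]
tcp_rot: [0.82, 0.572, 0.0, -0.0]
force: [1.1, 0.9, -0.1]
gripper_width: 93.6
gripper_force: 0.0
```

>>> jog_arm(
  plan=[
    [-1,0,0,0.033,0,0,0],
    [-1,0,0,0.033,0,0,0],
    [-1,0,0,0.033,0,0,0],
    [-1,0,0,0.02,0,0,0],
    [-1,0,0,0,0,0,0],
  ],
)

```text
time: 3.43
ee_pos: [558.7, 29.7, 205.5]
tcp_rot: [0.82, 0.572, -0.002, -0.001]
force: [-1.3, 0.3, -0.4]
gripper_width: 94.4
gripper_force: 0.0
```

```bash
python3 - <<'E'
from h import *
im=bot.get_image("side")[:,:,::-1]
cv2.imwrite("pics/s1.png",cv2.resize(im[170:330,270:430],None,fx=3.5,fy=3.5,interpolation=cv2.INTER_CUBIC))
print(bot.state()["ee_pos"])
E
```

```text
[559.66303376  29.64806028 207.50384387]
```

View pics/s1.png

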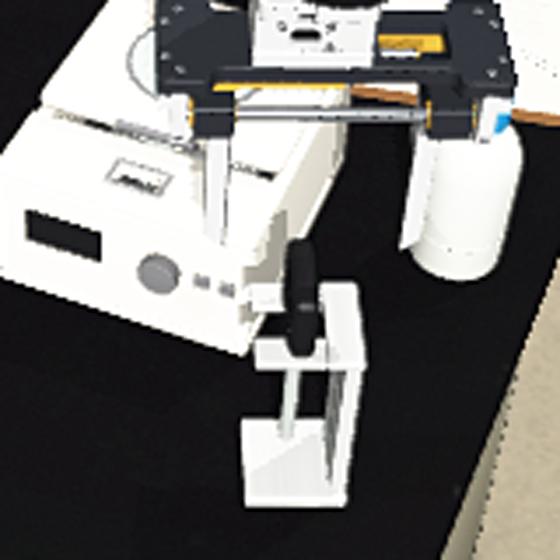

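The fingers straddle the grip, with tips at crop (222,240) and (405,248), and the grip is at (303,297). I'll go down and grip.

>>> jog_arm(
  plan=[
    [-1,-0.002,-0.0025,0.025,0,0,0],
    [-1,0,0,0.025,0,0,0],
    [-1,0,0,0.025,0,0,0],
    [-1,0,0,0,0,0,0],
    [-1,0,0,0,0,0,0],
  ],
)

```text
time: 3.9
ee_pos: [558.4, 29.0, 149.5]
tcp_rot: [0.82, 0.572, -0.0, 0.0]
force: [-0.0, 0.3, 1.0]
gripper_width: 94.5
gripper_force: 0.0
```

>>> jog_arm(
  plan=[
    [1,0,0,0,0,0,0],
    [1,0,0,0,0,0,0],
    [1,0,0,0,0,0,0],
    [1,0,0,0,0,0,0],
    [1,0,0,0,0,0,0],
  ],
  force=30,
)

```text
time: 4.32
ee_pos: [558.4, 29.1, 149.1]
tcp_rot: [0.82, 0.572, 0.0, 0.0]
force: [-0.4, -0.0, -0.7]
gripper_width: 64.3
gripper_force: 0.0
```

>>> jog_arm(
  plan=[
    [1,0,0,0,0,0,0],
    [1,0,0,0,0,0,0],
    [1,0,0,0,0,0,0],
    [1,0,0,0,0,0,0],
    [1,0,0,0,0,0,0],
  ],
)

```text
time: 4.73
ee_pos: [558.2, 29.0, 148.6]
tcp_rot: [0.82, 0.572, -0.0, 0.0]
force: [-0.9, 0.5, 0.3]
gripper_width: 30.9
gripper_force: 0.0
```

>>> jog_arm(
  plan=[
    [1,0,0,0.006,0,0,0],
    [1,0,0,0,0,0,0],
    [1,0,0,0,0,0,0],
    [1,0,0,0,0,0,0],
    [1,0,0,0,0,0,0],
  ],
  force=40,
)

```text
time: 5.15
ee_pos: [558.2, 29.0, 143.8]
tcp_rot: [0.82, 0.572, -0.0, 0.0]
force: [-0.3, 0.5, -0.2]
gripper_width: 15.6
gripper_force: 40.0
```

>>> jog_arm(
  plan=[
    [1,0,0,0,0,0,0],
    [1,0,0,0,0,0,0],
  ],
)

```text
time: 5.32
ee_pos: [558.2, 29.1, 143.9]
tcp_rot: [0.82, 0.572, 0.0, 0.0]
force: [-0.7, -1.0, -0.7]
gripper_width: 15.5
gripper_force: 40.0
```

>>> jog_arm(
  plan=[
    [1,0,0,-0.015,0,0,0],
    [1,0,0,-0.035,0,0,0],
    [1,0,0,-0.045,0,0,0],
    [1,0,0,-0.045,0,0,0],
    [1,0,0,-0.035,0,0,0],
  ],
)

```text
time: 5.73
ee_pos: [558.5, 28.4, 287.4]
tcp_rot: [0.82, 0.572, 0.001, 0.0]
force: [-0.4, 0.0, -0.2]
gripper_width: 15.6
gripper_force: 40.0
```

>>> jog_arm(
  plan=[
    [1,0.02,-0.0125,0,0,0,0],
    [1,0.037,-0.023,0,0,0,0],
    [1,0.037,-0.023,0,0,0,0],
    [1,0.037,-0.023,0,0,0,0],
    [1,0.037,-0.023,0,0,0,0],
  ],
)

```text
time: 6.15
ee_pos: [525.6, 185.3, 285.0]
tcp_rot: [0.82, 0.572, 0.001, -0.0]
force: [1.4, -0.9, -1.1]
gripper_width: 15.6
gripper_force: 40.0
```

>>> jog_arm(
  plan=[
    [1,0.016,-0.0098,0.02,0,0,0],
    [1,0,0,0.01,0,0,0],
    [1,0,0,0,0,0,0],
    [1,0,0,0,0,0,0],
    [1,0,0,0,0,0,0],
  ],
)

```text
time: 6.57
ee_pos: [523.8, 197.4, 260.8]
tcp_rot: [0.821, 0.571, 0.0, 0.0]
force: [0.7, -0.8, -0.1]
gripper_width: 15.6
gripper_force: 40.0
```

```bash
python3 - <<'E'
from h import *
np.set_printoptions(precision=1,suppress=True)
s=bot.state();e=s["ee_pos"];print(e)
a=bot.get_image("side")[:,:,::-1];b=bot.get_image("top")[:,:,::-1]
tip=e-[0,0,113.9];print("tip",tip)
o=[(270,150),(300,160)]
cs=[a[150:260,270:380],b[160:250,300:400]]
for n,c,(x,y) in zip(("side","top"),cs,o):
    print(n,"crop px: tip",(proj(n,tip)-[x,y])*4+1.5,"slot",(proj(n,[523,199,110])-[x,y])*4+1.5)
cs=[cv2.resize(c,None,fx=4,fy=4,interpolation=cv2.INTER_CUBIC) for c in cs]
cv2.imwrite("pics/s2.png",cs[0])
E
```

```text
[523.8 197.4 260.8]
tip [523.8 197.4 146.9]
side crop px: tip [161.7 234. ] slot [158.6 280.9]
top crop px: tip [215.5 183.6] slot [208.8 198.3]
```

View pics/s2.png

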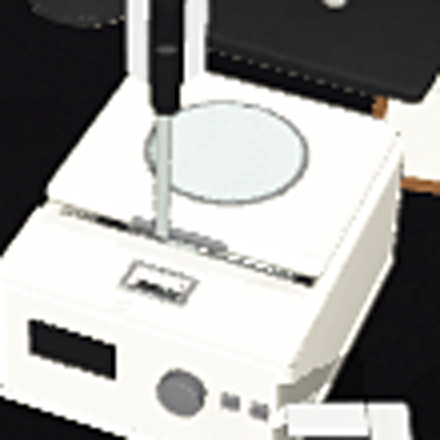

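Observed: rod tip at crop (162,237), slot bezel centre at crop (161,282). That matches the expected positions to within about 1 mm, so I'll lower it gently.

>>> jog_arm(
  plan=[
    [1,0.001,0,0.015,0,0,0],
    [1,0,0,0.015,0,0,0],
    [1,0,0,0.012,0,0,0],
    [1,0,0,0.01,0,0,0],
    [1,0,0,0,0,0,0],
  ],
)

```text
time: 7.08
ee_pos: [522.5, 199.0, 216.0]
tcp_rot: [0.82, 0.572, -0.002, 0.0]
force: [0.4, 0.5, -0.6]
gripper_width: 15.4
gripper_force: 40.0
```

>>> jog_arm(
  plan=[
    [1,0,0,0.008,0,0,0],
    [1,0,0,0.01,0,0,0],
    [1,0,0,0.01,0,0,0],
    [1,0,0,0.005,0,0,0],
    [1,0,0,0,0,0,0],
  ],
)

```text
time: 7.5
ee_pos: [523.0, 199.3, 190.7]
tcp_rot: [0.82, 0.572, -0.001, 0.0]
force: [-0.0, -0.2, -0.6]
gripper_width: 15.9
gripper_force: 40.0
```

>>> jog_arm(
  plan=[
    [1,0,0,0.006,0,0,0],
    [1,0,0,0.005,0,0,0],
    [1,0,0,0.004,0,0,0],
    [1,0,0,0,0,0,0],
    [1,0,0,0,0,0,0],
  ],
)

```text
time: 7.92
ee_pos: [523.2, 199.2, 179.6]
tcp_rot: [0.82, 0.572, -0.0, 0.0]
force: [-1.3, -2.1, 2.3]
gripper_width: 15.8
gripper_force: 40.0
```

>>> jog_arm(
  plan=[
    [1,0,0,0.002,0,0,0],
    [1,0,0,0.001,0,0,0],
    [1,0,0,0,0,0,0],
    [1,0,0,0,0,0,0],
    [1,0,0,0,0,0,0],
  ],
)

```text
time: 8.33
ee_pos: [523.2, 199.2, 177.5]
tcp_rot: [0.82, 0.572, -0.0, -0.0]
force: [-2.9, -2.6, 6.3]
gripper_width: 15.5
gripper_force: 40.0
```

```bash
python3 - <<'E'
from h import *
s=bot.state();print(s["ee_pos"],s["force"])
a=bot.get_image("side")[:,:,::-1]
cv2.imwrite("pics/s3.png",cv2.resize(a[120:260,250:400],None,fx=3,fy=3))
E
```

```text
[523.24057528 199.16055078 177.50498875] [-2.8599155  -2.56521993  6.25961825]
```

View pics/s3.png

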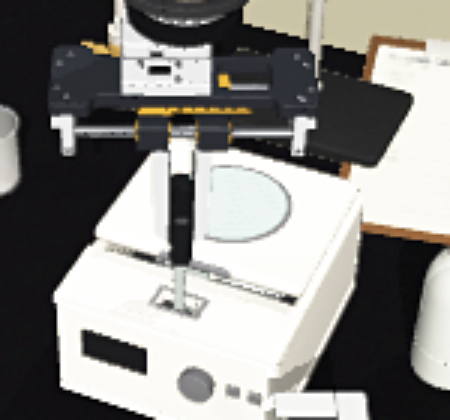

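The rod is in the slot at crop (180,300) and the force is 6 N. The lid is not clearly open yet, so I'll press slightly more and wait.

>>> jog_arm(
  plan=[
    [1,0,0,0.0015,0,0,0],
    [1,0,0,0,0,0,0],
    [1,0,0,0,0,0,0],
    [1,0,0,0,0,0,0],
    [1,0,0,0,0,0,0],
  ],
)

```text
time: 8.8
ee_pos: [523.2, 199.2, 176.3]
tcp_rot: [0.82, 0.572, -0.0, -0.0]
force: [-4.5, -3.1, 6.7]
gripper_width: 16.0
gripper_force: 40.0
```

>>> jog_arm(
  plan=[
    [1,0,0,0,0,0,0],
    [1,0,0,0,0,0,0],
    [1,0,0,0,0,0,0],
    [1,0,0,0,0,0,0],
    [1,0,0,0,0,0,0],
  ],
)

```text
time: 9.22
ee_pos: [523.2, 199.1, 176.3]
tcp_rot: [0.82, 0.572, -0.0, -0.0]
force: [-4.7, -2.9, 6.6]
gripper_width: 15.8
gripper_force: 40.0
```

>>> jog_arm(
  plan=[
    [1,0,0,0,0,0,0],
    [1,0,0,0,0,0,0],
    [1,0,0,0,0,0,0],
    [1,0,0,0,0,0,0],
    [1,0,0,0,0,0,0],
  ],
)

```text
time: 9.63
ee_pos: [523.2, 199.2, 176.3]
tcp_rot: [0.82, 0.572, -0.0, -0.0]
force: [-4.2, -3.4, 6.7]
gripper_width: 16.2
gripper_force: 40.0
```

```bash
python3 - <<'E'
from h import *
s=bot.state();print(s["ee_pos"],s["force"])
a=bot.get_image("side")[:,:,::-1]
cv2.imwrite("pics/s4.png",cv2.resize(a[120:260,250:400],None,fx=3,fy=3))
E
```

```text
[523.16366145 199.17279414 176.32661061] [-4.19866637 -3.41539631  6.67253257]
```

View pics/s4.png

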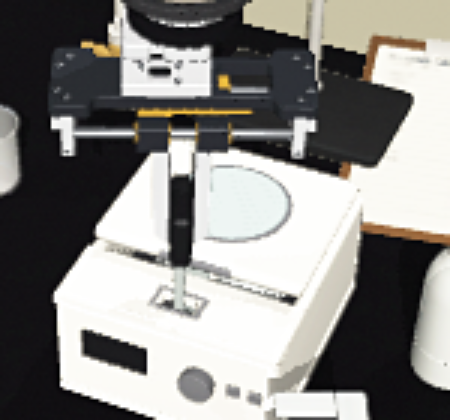

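The lid is still shut. I'll press deeper in small steps, and ease slightly toward the front because of the sideways force.

>>> jog_arm(
  plan=[
    [1,-0.001,-0.0005,0.0015,0,0,0],
    [1,0,0,0.001,0,0,0],
    [1,0,0,0,0,0,0],
    [1,0,0,0,0,0,0],
    [1,0,0,0,0,0,0],
  ],
)

```text
time: 10.1
ee_pos: [522.8, 198.8, 174.5]
tcp_rot: [0.82, 0.572, -0.0, -0.0]
force: [-3.1, -2.1, 6.9]
gripper_width: 15.6
gripper_force: 40.0
```

>>> jog_arm(
  plan=[
    [1,-0.001,-0.0005,0.0015,0,0,0],
    [1,0,0,0.001,0,0,0],
    [1,0,0,0,0,0,0],
    [1,0,0,0,0,0,0],
    [1,0,0,0,0,0,0],
  ],
)

```text
time: 10.52
ee_pos: [522.7, 198.6, 173.3]
tcp_rot: [0.82, 0.572, 0.001, -0.0]
force: [-5.1, -1.8, 19.1]
gripper_width: 15.6
gripper_force: 40.0
```

```bash
python3 - <<'E'
from h import *
s=bot.state();print(s["ee_pos"],s["force"],s["torque"])
a=bot.get_image("side")[:,:,::-1];cv2.imwrite("pics/f5.png",a)
p=cv2.imread("pics/s4.png")[::3,::3]
d=cv2.absdiff(a[120:260,250:400],p[:140,:150]).max(2)>60
print(d.sum(),np.argwhere(d).mean(0) if d.any() else "")
E
```

```text
[522.74232811 198.57208045 173.3450205 ] [-5.07956563 -1.83096194 19.07835442] [-0.86242006  1.72988803  0.03183072]
2331 [53.85757186 73.74560275]
```

>>> jog_arm(
  plan=[
    [1,0,0,-0.0015,0,0,0],
    [1,0,0,0,0,0,0],
    [1,0,0,0,0,0,0],
    [1,0,0,0,0,0,0],
    [1,0,0,0,0,0,0],
  ],
)

```text
time: 10.98
ee_pos: [522.5, 198.4, 173.9]
tcp_rot: [0.82, 0.572, 0.0, -0.0]
force: [-2.4, -1.6, 8.3]
gripper_width: 16.0
gripper_force: 40.0
```

>>> jog_arm(
  plan=[
    [1,0,0,0,0,0,0],
    [1,0,0,0,0,0,0],
    [1,0,0,0,0,0,0],
    [1,0,0,0,0,0,0],
    [1,0,0,0,0,0,0],
  ],
)

```text
time: 11.4
ee_pos: [522.5, 198.4, 173.9]
tcp_rot: [0.82, 0.572, 0.0, -0.0]
force: [-2.2, -1.4, 8.0]
gripper_width: 15.9
gripper_force: 40.0
```

```bash
python3 - <<'E'
from h import *
s=bot.state();print(s["ee_pos"],s["force"],s["torque"])
a=bot.get_image("side")[:,:,::-1];cv2.imwrite("pics/s6.png",cv2.resize(a[120:260,250:400],None,fx=3,fy=3))
E
```

```text
[522.51952995 198.44952156 173.90999369] [-2.17940796 -1.42270014  7.96879394] [-0.60344739  0.83344838 -0.016269  ]
```

View pics/s6.png

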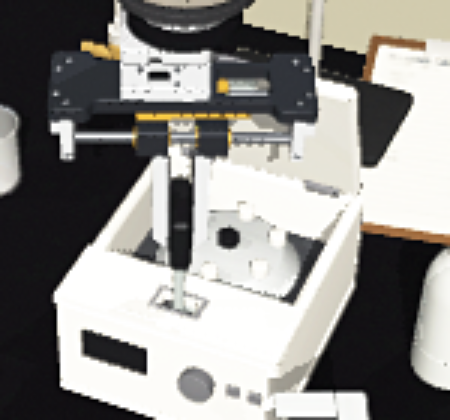

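The lid stands open behind the gripper: the rotor bowl is visible at crop (235,235) and the lid at (320,130). Next I'll lift the key out and go back above the stand.

>>> jog_arm(
  plan=[
    [1,0,0,-0.01,0,0,0],
    [1,0,0,-0.02,0,0,0],
    [1,0,0,-0.03,0,0,0],
    [1,0,0,-0.04,0,0,0],
    [1,0,0,-0.038,0,0,0],
  ],
)

```text
time: 11.87
ee_pos: [522.1, 198.1, 285.5]
tcp_rot: [0.82, 0.572, -0.0, 0.0]
force: [0.8, 0.7, -0.4]
gripper_width: 16.0
gripper_force: 40.0
```

>>> jog_arm(
  plan=[
    [1,-0.01,0.006,0,0,0,0],
    [1,-0.037,0.023,0,0,0,0],
    [1,-0.037,0.023,0,0,0,0],
    [1,-0.037,0.023,0,0,0,0],
    [1,-0.037,0.023,0,0,0,0],
  ],
)

```text
time: 12.28
ee_pos: [552.2, 51.1, 284.1]
tcp_rot: [0.82, 0.572, 0.0, -0.0]
force: [1.0, 0.1, -0.4]
gripper_width: 16.1
gripper_force: 40.0
```

>>> jog_arm(
  plan=[
    [1,-0.0254,0.017,0,0,0,0],
    [1,0,0,0,0,0,0],
    [1,0,0,0,0,0,0],
    [1,0,0,0,0,0,0],
    [1,0,0,0,0,0,0],
  ],
)

```text
time: 12.7
ee_pos: [557.8, 30.0, 283.7]
tcp_rot: [0.82, 0.573, -0.0, -0.0]
force: [-0.2, 0.5, -0.6]
gripper_width: 16.0
gripper_force: 40.0
```

```bash
python3 - <<'E'
from h import *
np.set_printoptions(precision=1,suppress=True)
s=bot.state();e=s["ee_pos"];print(e,s["force"])
a=bot.get_image("side")[:,:,::-1];cv2.imwrite("pics/s7.png",cv2.resize(a[150:320,290:430],None,fx=3.5,fy=3.5,interpolation=cv2.INTER_CUBIC))
for z in(113.9,8): print(((proj("side",e-[0,0,z])-[290,150])*3.5+1.2))
E
```

```text
[557.8  30.  283.7] [-0.2  0.5 -0.6]
[232.7 349.1]
[247.3 210.3]
```

View pics/s7.png

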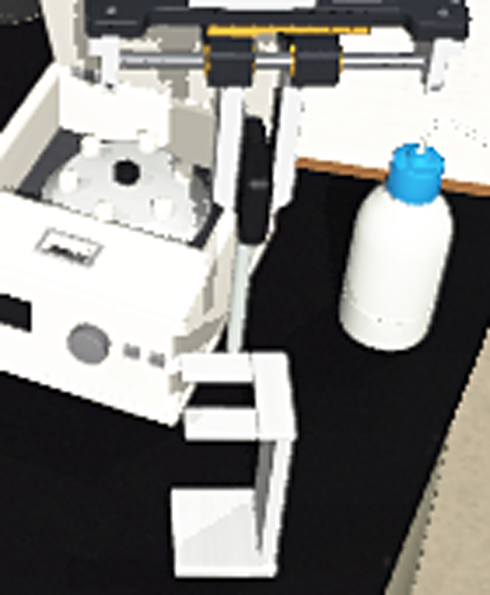

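The key is upright with its tip at crop (236,352), straight above the notch and within about 1 px of the prediction. Lowering now.

>>> jog_arm(
  plan=[
    [1,-0.001,0.0005,0.02,0,0,0],
    [1,0,0,0.035,0,0,0],
    [1,0,0,0.035,0,0,0],
    [1,0,0,0.035,0,0,0],
    [1,0,0,0.02,0,0,0],
  ],
)

```text
time: 13.17
ee_pos: [556.7, 29.0, 165.1]
tcp_rot: [0.82, 0.573, -0.001, -0.0]
force: [-0.7, 0.3, -0.6]
gripper_width: 15.7
gripper_force: 40.0
```

>>> jog_arm(
  plan=[
    [1,0,0,0.016,0,0,0],
    [1,0,0,0.01,0,0,0],
    [1,0,0,0,0,0,0],
    [1,0,0,0,0,0,0],
    [1,0,0,0,0,0,0],
  ],
)

```text
time: 13.58
ee_pos: [558.6, 28.1, 148.0]
tcp_rot: [0.82, 0.572, 0.001, 0.0]
force: [-0.3, 0.0, -0.0]
gripper_width: 15.7
gripper_force: 40.0
```

>>> jog_arm(
  plan=[
    [1,0,0,0.002,0,0,0],
    [1,0,0,0.002,0,0,0],
    [1,0,0,0.0005,0,0,0],
    [1,0,0,0,0,0,0],
    [1,0,0,0,0,0,0],
  ],
)

```text
time: 14.0
ee_pos: [558.0, 27.9, 143.5]
tcp_rot: [0.82, 0.572, 0.0, 0.0]
force: [0.5, 0.2, -0.5]
gripper_width: 15.8
gripper_force: 40.0
```

>>> jog_arm(
  plan=[
    [1,0,0,0.0015,0,0,0],
    [1,0,0,0,0,0,0],
    [1,0,0,0,0,0,0],
  ],
)

```text
time: 14.25
ee_pos: [558.1, 27.9, 143.0]
tcp_rot: [0.82, 0.572, 0.0, -0.0]
force: [-5.7, -0.7, 14.8]
gripper_width: 15.4
gripper_force: 40.0
```

Seated. I'll release gradually and lift clear.

>>> jog_arm(
  plan=[
    [0.55,0,0,-0.0005,0,0,0],
    [0.4,0,0,0,0,0,0],
    [0.2,0,0,0,0,0,0],
    [-0.2,0,0,0,0,0,0],
    [-1,0,0,0,0,0,0],
  ],
)

```text
time: 14.67
ee_pos: [557.9, 27.9, 142.5]
tcp_rot: [0.82, 0.572, -0.0, 0.0]
force: [0.1, -0.7, -1.3]
gripper_width: 44.1
gripper_force: 0.0
```

>>> jog_arm(
  plan=[
    [-1,0,0,0,0,0,0],
    [-1,0,0,0,0,0,0],
    [-1,0,0,0,0,0,0],
    [-1,0,0,0,0,0,0],
    [-1,0,0,0,0,0,0],
  ],
)

```text
time: 15.08
ee_pos: [558.0, 28.0, 142.6]
tcp_rot: [0.82, 0.572, -0.0, 0.0]
force: [0.8, -0.1, 0.6]
gripper_width: 77.7
gripper_force: 0.0
```

>>> jog_arm(
  plan=[
    [-1,0,0,-0.02,0,0,0],
    [-1,0,0,-0.035,0,0,0],
    [-1,0,0,-0.035,0,0,0],
    [-1,0,0,-0.035,0,0,0],
    [-1,0,0,-0.02,0,0,0],
  ],
)

```text
time: 15.5
ee_pos: [558.7, 27.6, 261.4]
tcp_rot: [0.82, 0.572, 0.001, 0.0]
force: [-0.1, -0.1, -0.0]
gripper_width: 94.0
gripper_force: 0.0
```

>>> jog_arm(
  plan=[
    [-1,0,0,0,0,0,0],
    [-1,0,0,0,0,0,0],
    [-1,0,0,0,0,0,0],
    [-1,0,0,0,0,0,0],
    [-1,0,0,0,0,0,0],
  ],
)

```text
time: 15.92
ee_pos: [557.5, 27.9, 257.8]
tcp_rot: [0.82, 0.572, -0.001, -0.0]
force: [-1.2, -0.3, 0.9]
gripper_width: 94.2
gripper_force: 0.0
```

```bash
python3 - <<'E'
from h import *
s=bot.state();print(s["ee_pos"],s["force"])
a=bot.get_image("side")[:,:,::-1];cv2.imwrite("pics/s8.png",cv2.resize(a[130:320,260:430],None,fx=3,fy=3,interpolation=cv2.INTER_CUBIC))
E
```

```text
[557.51837896  27.86754232 257.75559251] [-1.1824456  -0.3097039   0.87782035]
```

View pics/s8.png

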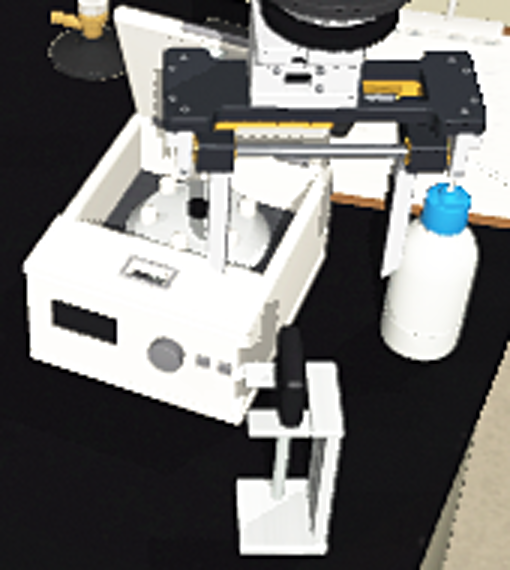

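The lid is open, the key hangs in the notch with its grip at crop (290,375) as at the start, the gripper is clear, and the wash bottle is upright in place.

```bash
python3 -c "
from plant import bot
print(bot.hand_in())"
```

```text
the job is handed in; nothing more can be done
None
```

The lid sprang open, the key is back hanging in the notch of its stand, and I handed the job in at about 16 s; the hand-in gave no verdict. The wash bottle looked undisturbed in the last picture, but I did not re-check the beaker and pipette bulb.

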